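# True a sampler mast with an engineer's square

### The arm

A 6-joint arm with a two-finger parallel gripper is mounted at the origin on the work surface. World frame = base frame: x ahead of the robot, y to its left, z up, the work surface at z = 0. Lengths are in mm, angles in degrees, forces in N, time in s.
With the tool pointing down it reaches from about 275 to 875 mm from the base axis. Payload 12.5 kg.
Tool frame: the origin (TCP) lies on the centre line of the jaws, within the pads' length; the fingertips stand 19 mm ahead of it and the grasp point (between the pads) is the TCP; z points along the fingers, y is the line along which they close (so a half turn about z gives the same grasp; the last joint's range is limited). The gripper opens to 85 mm and grips with 20 to 120 N. Pads are 22 mm wide; open, the fingers measure 114 mm over their backs; the gripper's body (76 mm by 85 mm) begins 54 mm behind the grasp point. The pads swing forward as they close: fully open they stand 13 mm farther back than shut.
Start: joints at [-71.196, 20.094, 94.641, -0, 65.266, -4.847], TCP at [220.664, -503.778, 224.79] pointing down, gripper open.
Joint ranges: [-157.81, 157.81], [-45, 120.19], [0.68, 151.7], [-89.99, 269.99], [4.06, 180], [-164.3, 164.3]. Speed limits (degrees/s): [127.2, 127.2, 159.86, 180, 180, 180].

### API

Orientations are given as [roll, pitch, yaw] about the fixed x, y, z axes, in that order (R = Rz(yaw) Ry(pitch) Rx(roll)).
In Python, from bench import manip gives the robot as it stands.
- The arm moves only by the tool step_arm, never from a script. Its arguments are lists of equal length, an entry for each row: "gripper": the closure, from -1 (fully open) to 1 (shut); "xyz": the shift along the tool's x, y, z in mm, a list of three; "roll": the turn about the tool's z in degrees. In form: {"gripper": [gripper, ...], "xyz": [[dx, dy, dz], ...], "roll": [roll, ...]}. A call has 1 to 10 rows; each row shifts and turns the commanded pose from where the row before left it, along the tool's axes as they then stand; what a row does not reach is not made up. A row lasts 1/10 s, in which the tool goes at most 50 mm and 8.59 degrees, less where a joint would pass 70% of its speed; a pose out of reach is approached as far as the arm can. A call with a gripper value outside its range is refused whole. The fingers move at their own pace and stop on an object; "force" is the grip in N (left out, the last holds). Time passes only in rows, so rows that do not move let the fingers close. It gives the time, the measured TCP pose, the force, the opening and the grip force at its end, in the units of the state.
- manip.observe(): the state, without advancing time (a new reading comes with each control period).
- manip.get_image(name): name is "side" or "top" or "wrist"; returns (picture, depth): 400x640x3 uint8, red, green, blue; 400x640 float32, mm along the optical axis (not along the pixel's ray), 0 where there is no reading.
- manip.get_calibration(name): a dict with "fx", "fy", "cx", "cy" (pixels), "dist_coeffs" ([k1, k2, p1, p2, k3] as OpenCV has them; the pictures are not rectified), "extrinsics" (4x4, takes a point from world to camera coordinates); the wrist camera has in their place "T_tool_cam" (4x4, takes a point from camera to tool coordinates, whose origin is the TCP and whose axes are the flange's). Camera axes: x right, y down, z forward; pixel columns grow to the right and rows downward; lengths in mm; the calibration is good to about 2 mm. A picture is of the moment at which its call begins: read the wrist's pose just before it. get_calibration takes no time and is no camera call.
- manip.sign_off(): hands the job in; it is judged then, once.
Trained networks look in the newest picture that a camera, given by its name, has taken for a name from the list of things; names that differ only in an ending like _2 or _b are one class to them, and where a whole thing is asked for, a point or a joint stands for the part that bears it (a point fixed in the world has none). Each returns a list of dicts, best first, with "conf" (0 to 1); they miss things now and then, are a little off and sometimes report something else, mostly with a low value. They report only what shows in the picture. A call takes as long as a camera call. They do not tell look-alikes from the thing itself.
- manip.trace(camera, name): "mask" (400x640 bool, what is visible of it) and "at" ([column, row] as shares, 0 to 1, of the picture: columns of its width, rows of its height, amid what is visible of it).
- manip.tip_of(camera, name): "at" ([column, row] as shares, 0 to 1, of the picture: columns of its width, rows of its height: a listed point, or the origin of a listed thing).
The state is a dict: "time": time; "joint_pos": joint angles; "joint_vel": joint speeds; "tau": joint torques, N m; "eef_pos": TCP position; "ee_rot": TCP orientation; "ft_force": force on the tool from outside, world axes, zero at the start; "ft_torque": the same for the moment, N m; "gripper_width": finger opening in mm; "grip_force": force on a finger pad.
Only numpy, scipy, OpenCV 4.12 (cv2) and the standard library are available. Lean on these libraries where they do the work, as an engineer would, in place of code of your own. Each camera call takes 0.05 s, during which the arm holds its last target. There are 200 camera calls.

### The job

The clamp of the sampler stand is loose and its aluminium mast leans over the base plate. Pick up the red engineer's square, stand it on the base plate and press it into the corner between plate and mast until its underside lies flat on the plate and its upright edge touches both the blue foot and the mast, which trues the mast upright. The job finishes while you are still holding: keep gripping the square, still and pressed down and against the foot and mast, so that the mast stays upright for a colleague to tighten the clamp; leave the bottle, beaker and screwdriver alone.

Things in the scene. Friction and masses are not known exactly. Their poses are not given: they have to be found in the camera images.
- square: Engineer's square, 0.32 kg, upright on its stock. Red stock 150 (x) x 20 (y) x 28 high; at its +x end a steel blade 24 (x) x 6 (y) rises to 100 above the underside, outer edge flush with the stock's end. Origin: centre of the underside; x towards the blade, z up. Grip the stock across its 20 mm from above; near x = -20 the gripper's body clears blade and mast.
- square_heel (a point): Heel (outer corner) of the square: lower edge of its +x end, on its centre line, 75 mm in x from the square's origin, at underside height.
- corner (a point): The corner to press the square into: on the plate's top surface, at the middle of the bottom edge of the foot's near face; 14 mm above the bench. x points level into the foot and mast (the direction to press), z up. When the job is done the square's heel is here, with the square's x along this x.
- plate: White base plate of the stand, fixed to the bench, 240 (x) x 110 (y) x 12 thick; its top is 14 mm above the bench (2 mm rubber pad under it). Origin at bench level; the plate spans x = -130 to +110, y = -55 to +55, and the foot's near face stands at x = +45. Same axes as corner.
- foot: Blue foot block, fixed on the plate: 40 (x) x 44 (y) x 24 high, with a small black clamp knob on its +y side. Origin: same point as corner, bottom edge of its near face (the face that looks to -x, towards the free plate). It cannot move.
- mast: Aluminium mast on the foot, 34 (x) x 32 (y), from 26 to 177 mm above the plate's top, with a blue bracket on the far side near the top. Origin on its hinge axis, 17 mm behind the near face and 12 mm above the plate top; z along the mast. When upright its near face is flush with the foot's near face.
- lean (a joint): Lean of the mast, rad: 0 upright, positive leaning over the free plate towards where the square must go (-x). Starts at 0.07 to 0.12 and stays by friction. A light spring pulls it back to about 0.10: the blade's top end must push with about 4 N to bring it upright, and it falls back when not held; 10 to 12 N in all seats the heel on the foot too.
- solvent: Bystander: closed amber bottle, 68 diameter, 150 high. Origin: centre of its underside.
- beaker: Bystander: white open beaker, 70 diameter, 90 high. Origin: centre of its underside.
- driver: Bystander: yellow-handled screwdriver lying on the bench. Origin near its middle.
Mind the look-alikes: they are no part of the job. Leave any black or green look-alike of the square alone.

How it is judged (in metres and radians):
On the way:
1. the square is picked up clear of the bench (height (world z) of square above 0.02 m and contact force between the fingers and square above 1 N), for 0.2 s.
At the end, for the whole second after the job is handed in: Fingers hold the resting square (over 1 N); it presses plate, foot and mast with over 1 N each; heel within 3 mm of the foot face and 12 mm of the mast middle; square upright within 0.025 rad, square-on within 0.08 rad; mast upright within 0.02 rad (contact force between the fingers and square above 1 N and contact force between square and plate above 1 N and contact force between square and foot above 1 N and contact force between square and mast above 1 N and value of joint lean between -0.02 and 0.02 rad and angle between square's own z axis and vertical below 0.025 rad and angle between the x axis of square and the x axis of corner, either way round below 0.08 rad and x of square_heel in the frame of corner above -0.003 m and y of square_heel in the frame of corner between -0.012 and 0.012 m and linear speed of square below 0.01 m/s); the arm keeps its last pose, push and grip.
It fails at once if the bottle is disturbed (distance of solvent from where it was at the start of the episode above 0.02 m or angle between solvent's own z axis and vertical above 0.3 rad).
It fails at once if the beaker is disturbed (distance of beaker from where it was at the start of the episode above 0.02 m or angle between beaker's own z axis and vertical above 0.3 rad).
It fails at once if the screwdriver is disturbed (distance of driver from where it was at the start of the episode above 0.02 m).
It also fails if it takes over 59 s, if anything falls off the work surface, if the arm or the gripper's body presses on something with over 40 N, if the wrist force passes 120 N, or if a joint passes its speed limit or range.

## Working session

There is one attempt and no reset: what is moved stays moved. The work goes in short steps, Python scripts to look and compute and a tool call to move; the robot and the scene stay as the last step left them, time stands still between calls to the robot, and variables do not carry over. Pictures are saved under pics/ and viewed, at most 10 in all, crops included, and the job is handed in when it is done.

Besides the shell and the picture viewer there is one more tool, called after "Emit:" as name(argument=value, ...) on one line, values as JSON. step_arm: Moves the arm, as the interface text tells. Its arguments: {"type":"object","properties":{"gripper":{"type":"array"},"xyz":{"type":"array"},"roll":{"type":"array"},"force":{"type":"number"}},"required":["gripper","xyz","roll"]}

```bash
mkdir -p pics; cat > h.py <<'E'
import numpy as np, cv2
from bench import manip
def K(c): return np.array([[c["fx"],0,c["cx"]],[0,c["fy"],c["cy"]],[0,0,1.]]),np.array(c["dist_coeffs"],float)
def pts(name,depth,mask):
    """world points of the masked pixels (fixed cameras)"""
    c=manip.get_calibration(name);k,d=K(c)
    v,u=np.nonzero(mask&(depth>0));z=depth[v,u]
    n=cv2.undistortPoints(np.stack([u,v],1).astype(float)[:,None],k,d)[:,0]
    P=np.c_[n*z[:,None],z]
    E=np.linalg.inv(np.array(c["extrinsics"]))
    return P@E[:3,:3].T+E[:3,3],np.c_[u,v]
def save(name,im): cv2.imwrite("pics/"+name,im[...,::-1])
E
python3 - <<'E'
from h import *
ims=[]
for n in("top","side"):
    im,d=manip.get_image(n); save(n+"0.png",im); np.save(n+"_d.npy",d); np.save(n+"_i.npy",im)
    for t in("square","plate","foot","mast","solvent","beaker","driver"):
        r=manip.trace(n,t)
        for q in r:
            if q["mask"].sum()<20: continue
            P,uv=pts(n,d,q["mask"]); 
            col=im[q["mask"]].mean(0).round()
            if len(P): print(n,t,round(q["conf"],2),np.round(np.array(q["at"])*[640,400]),col,np.median(P,0).round(),P.min(0).round(),P.max(0).round())
print(manip.observe())
E
```

```text
top square 0.86 [430. 124.] [ 54. 141.  70.] [ 683. -290.   27.] [ 661. -377.   -5.] [ 721. -205.  103.]
top square 0.76 [465. 300.] [41. 40. 41.] [ 326. -353.   27.] [ 279. -429.   -4.] [ 371. -285.  102.]
top square 0.59 [401. 192.] [191.  59.  54.] [ 537. -236.   27.] [ 526. -312.   -5.] [ 558. -161.  103.]
top plate 0.6 [252. 208.] [235. 235. 235.] [514.  62.  13.] [458. -43.  -5.] [582. 204. 186.]
top foot 0.52 [210. 213.] [72. 81. 97.] [501. 149.  35.] [488. 132.  13.] [543. 171.  44.]
top mast 0.57 [190. 199.] [ 79.  94. 117.] [517. 150. 182.] [484. 118.  -3.] [574. 249. 197.]
top solvent 0.75 [341.  83.] [139. 110.  88.] [ 746. -118.  102.] [ 726. -152.   -2.] [829. -85. 154.]
top beaker 0.7 [389. 277.] [193. 190. 187.] [ 364. -202.   23.] [ 324. -243.   -4.] [ 402. -162.   93.]
top beaker 0.34 [403. 192.] [188.  59.  55.] [ 537. -236.   27.] [ 526. -311.   -5.] [ 558. -161.  103.]
top driver 0.65 [501. 204.] [215. 198.  82.] [ 513. -432.   21.] [ 456. -457.   -1.] [ 653. -422.   30.]
side square 0.82 [431. 162.] [18. 18. 20.] [ 329. -334.   29.] [ 282. -418.   -2.] [ 363. -2
[... 910 characters left out ...]
3. -420.   31.]
{'time': 0.8, 'joint_pos': array([-7.11962046e+01,  2.00931377e+01,  9.46407114e+01, -3.09971569e-04,
        6.52635429e+01, -4.84946754e+00]), 'joint_vel': array([-0.04267152, -0.05956665,  0.01507368,  0.04225099,  0.10793378,
        0.00728162]), 'tau': array([-1.81853957e-03, -5.06004345e+01, -2.91638875e+01, -1.34686188e-04,
        6.50447801e-04,  1.98514890e-06]), 'eef_pos': array([ 220.66276797, -503.79323381,  224.79730307]), 'ee_rot': array([1.79997425e+02, 5.01012610e-04, 2.36533926e+01]), 'ft_force': array([ 0.34584963,  0.32614591, -0.90801216]), 'ft_torque': array([ 0.04892323, -0.0164634 , -0.02691662]), 'grip_force': 0.0, 'gripper_width': 85.33072996885845}
```

```bash
python3 - <<'E'
from h import *
for n in("top","side"):
    im=np.load(n+"_i.npy");d=np.load(n+"_d.npy")
    P,uv=pts(n,d,np.ones(d.shape,bool)); C=im[uv[:,1],uv[:,0]].astype(int)
    red=(C[:,0]>90)&(C[:,0]>2*C[:,1])&(C[:,0]>2*C[:,2])
    box=lambda Q:cv2.minAreaRect(Q[:,:2].astype(np.float32))
    near=(abs(P[:,0]-540)<60)&(abs(P[:,1]+236)<100)
    S=P[red&near&(abs(P[:,2]-28)<3)]; print(n,"stock",box(S),np.median(S[:,2]),len(S))
    B=P[near&(P[:,2]>60)]; print("blade",box(B),len(B),B.mean(0), np.median(P[near&(P[:,2]>96)],0))
    np_=(abs(P[:,0]-515)<110)&(abs(P[:,1]-80)<160)
    W=P[np_&(C.min(1)>180)&(abs(P[:,2]-14)<4)]; print("plate",box(W),np.median(W[:,2]),len(W))
    blue=(C[:,2]>C[:,0]*1.6)
    F=P[np_&blue&(abs(P[:,2]-38)<4)];print("foot",box(F),len(F),F.min(0),F.max(0))
    for z in(60,100,140,170):
        M=P[np_&(abs(P[:,2]-z)<12)]
        if len(M)>5: print(z,len(M),np.percentile(M,[2,50,98],axis=0).round(1).tolist())
E
```

```text
top stock ((539.815673828125, -236.88426208496094), (20.107166290283203, 148.5613250732422), 2.759178876876831) 27.336295523063768 554
blade ((536.4596557617188, -173.66958618164062), (6.483956813812256, 24.065135955810547), 0.6681006550788879) 76 [ 535.65886645 -173.83857784   90.75528141] [ 537.08906141 -174.18025005   99.23660853]
plate ((518.6126098632812, 78.09432983398438), (238.76246643066406, 109.748291015625), 87.23096466064453) 13.449247695681265 5103
foot ((503.1842956542969, 153.05975341796875), (36.43270492553711, 5.402202129364014), 85.19880676269531) 51 [500.52362021 134.81685748  34.60119174] [507.07690424 171.01332053  41.24949523]
60 43 [[505.1, 128.7, 48.6], [510.9, 131.1, 57.6], [533.2, 158.6, 71.4]]
100 60 [[505.1, 125.0, 89.0], [514.1, 126.9, 98.2], [535.5, 159.1, 110.5]]
140 61 [[504.8, 122.4, 130.1], [515.3, 124.0, 139.5], [534.8, 153.4, 150.1]]
170 346 [[484.1, 120.9, 159.9], [506.2, 164.4, 177.7], [545.6, 182.7, 181.9]]
side stock ((537.5269775390625, -236.57192993164062), (20.19828224182129, 155.70941162109375), 3.0141937732696533) 28.963763964036502 183
blade ((534.296142578125, -172.0774688720703), (6.840423107147217, 26.308012008666992), 1.9822050333023071) 79 [ 533.31059911 -169.39779915   84.72224874] [ 533.94591864 -171.35835704  100.37059623]
plate ((516.2410278320312, 78.97213745117188), (245.02850341796875, 110.46568298339844), 86.99563598632812) 14.911666079827569 2923
foot ((513.0341796875, 163.43789672851562), (56.30961990356445, 34.31378936767578), 29.4382266998291) 143 [485.68902785 137.64228109  34.12130424] [541.57132641 176.97205035  41.63445494]
60 168 [[503.0, 136.3, 48.7], [514.4, 164.8, 60.5], [536.2, 167.8, 71.6]]
100 179 [[503.3, 134.1, 88.2], [513.3, 162.2, 99.1], [535.0, 165.4, 111.0]]
140 24 [[502.5, 127.0, 128.8], [503.4, 132.4, 141.0], [504.8, 162.0, 150.9]]
170 439 [[481.9, 129.9, 158.7], [506.5, 184.6, 173.2], [545.3, 188.7, 181.9]]
```

View pics/top0.png

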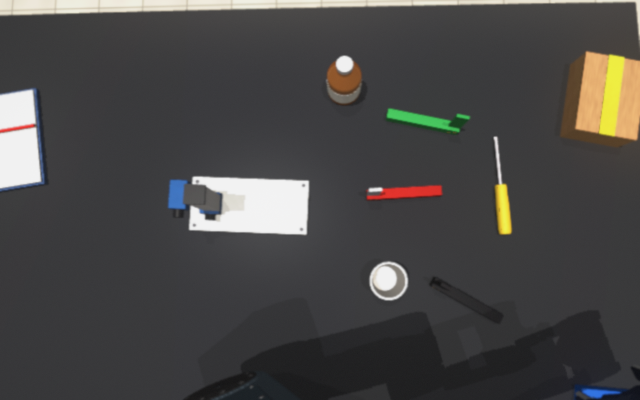

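View pics/side0.png

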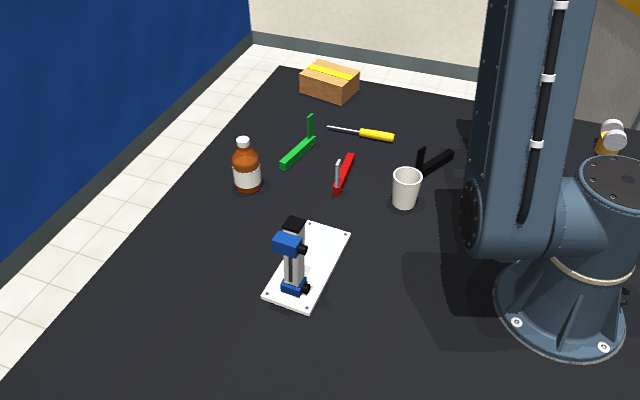

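Emit:
step_arm(gripper=[-1,-1,-1,-1,-1,-1,-1,-1,-1,-1], xyz=[[0,0,0],[0,0,0],[0,0,0],[0,0,0],[0,0,0],[0,0,0],[0,0,0],[0,0,0],[0,0,0],[0,0,0]], roll=[-7.7,-7.7,-7.7,-7.7,-7.7,-7.7,-7.7,-7.7,-7.55,0])

```text
time: 1.8
eef_pos: [220.7, -503.8, 224.8]
ee_rot: [180.0, -0.0, 92.9]
ft_force: [-0.1, -0.3, -0.4]
gripper_width: 85.4
grip_force: 0.0
```

Emit:
step_arm(gripper=[-1,-1,-1,-1,-1,-1,-1,-1,-1,-1], xyz=[[25.7,36.7,0],[25.7,36.7,0],[25.7,36.7,0],[25.7,36.7,0],[25.7,36.7,0],[25.7,36.7,0],[25.7,36.7,0],[25.7,36.7,0],[25.7,36.7,0],[0,0,0]], roll=[0,0,0,0,0,0,0,0,0,0])

```text
time: 2.8
eef_pos: [542.3, -253.4, 224.5]
ee_rot: [179.9, -0.0, 92.8]
ft_force: [-0.9, -1.7, -0.1]
gripper_width: 85.3
grip_force: 0.0
```

Emit:
step_arm(gripper=[-1,-1,-1,-1,-1], xyz=[[0,0,20],[0,0,20],[0,0,20],[0,0,15],[0,0,0]], roll=[0,0,0,0,0])

```text
time: 3.3
eef_pos: [538.2, -256.4, 147.9]
ee_rot: [-179.8, -0.1, 92.7]
ft_force: [-0.0, 0.8, 0.6]
gripper_width: 86.2
grip_force: 0.0
```

```bash
cat >> h.py <<'E'
from scipy.spatial.transform import Rotation as R
def wpts(s,depth,world=True):
    """wrist pixels -> world (or tool) points"""
    c=manip.get_calibration("wrist");k,d=K(c)
    v,u=np.nonzero(depth>0);z=depth[v,u]
    n=cv2.undistortPoints(np.stack([u,v],1).astype(float)[:,None],k,d)[:,0]
    T=np.array(c["T_tool_cam"]);P=np.c_[n*z[:,None],z]@T[:3,:3].T+T[:3,3]
    if world: P=P@R.from_euler("xyz",s["ee_rot"],degrees=True).as_matrix().T+s["eef_pos"]
    return P,np.c_[u,v]
E
python3 - <<'E'
from h import *
s=manip.observe();im,d=manip.get_image("wrist");save("w1.png",im)
P,uv=wpts(s,d);C=im[uv[:,1],uv[:,0]].astype(int)
red=(C[:,0]>90)&(C[:,0]>2*C[:,1])&(C[:,0]>2*C[:,2])
S=P[red&(abs(P[:,2]-28)<4)]
print(s["eef_pos"],s["ee_rot"],len(S),S[:,2].mean() if len(S) else 0)
print(cv2.minAreaRect(S[:,:2].astype(np.float32)),S.min(0),S.max(0))
B=P[(P[:,2]>92)&(abs(P[:,0]-540)<60)&(P[:,1]>-200)&(P[:,1]<-150)]
print(len(B)); 
if len(B): print(np.median(B,0),cv2.minAreaRect(B[:,:2].astype(np.float32)))
E
```

```text
[ 538.1640019  -256.41618256  147.92541659] [-1.79835181e+02 -9.96890237e-02  9.26737372e+01] 3530 29.33264818255227
((537.5414428710938, -236.96351623535156), (19.74833106994629, 149.22177124023438), 2.7208356857299805) [ 524.79352272 -311.32414952   26.17756899] [ 550.81442431 -162.07528013   31.5320554 ]
467
[ 534.41814595 -173.6051307   101.52941213] ((534.5408325195312, -174.1713104248047), (5.863266944885254, 24.067720413208008), 2.5685153007507324)
```

View pics/w1.png

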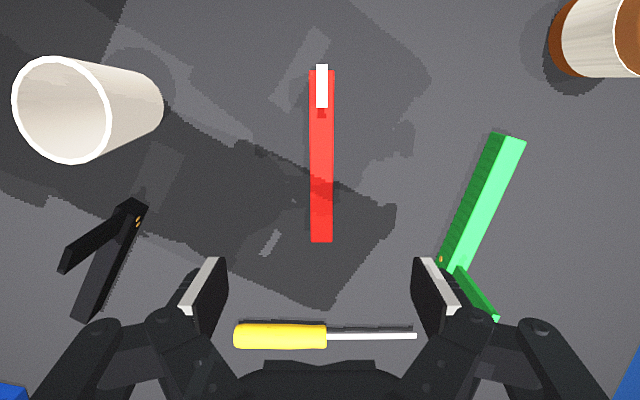

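Emit:
step_arm(gripper=[-1,-1,-1,-1,-1,-1,-1,-1,-1,-1], xyz=[[0,1,20],[0,0,20],[0,0,20],[0,0,20],[0,0,15],[0,0,12],[0,0,10],[0,0,8],[0,0,0],[0,0,0]], roll=[0,0,0,0,0,0,0,0,0,0], force=80)

```text
time: 4.35
eef_pos: [540.5, -256.7, 25.1]
ee_rot: [180.0, 0.0, 92.8]
ft_force: [-0.6, -0.1, -0.6]
gripper_width: 85.4
grip_force: 0.0
```

Emit:
step_arm(gripper=[-0.5,0,0.3,0.6,1,1,1,1,1,1], xyz=[[0,0,0],[0,0,0],[0,0,0],[0,0,0],[0,0,0],[0,0,0],[0,0,0],[0,0,0],[0,0,0],[0,0,0]], roll=[0,0,0,0,0,0,0,0,0,0], force=80)

```text
time: 5.35
eef_pos: [540.3, -256.6, 24.8]
ee_rot: [-180.0, -0.0, 92.8]
ft_force: [-0.5, -0.4, 0.2]
gripper_width: 0.1
grip_force: 0.0
```

```bash
python3 - <<'E'
from h import *
print(manip.observe()["gripper_width"])
im,d=manip.get_image("wrist");im2,_=manip.get_image("side");save("w2.png",np.vstack([im[:,:],cv2.resize(im2[60:260,200:520],None,fx=2,fy=2)])[:, :][::1]); 
a=cv2.resize(np.hstack([im,cv2.resize(im2[80:230,280:520],(640,400))]),(800,250));save("w2.png",a)
E
```

```text
0.12649880386786758
```

View pics/w2.png

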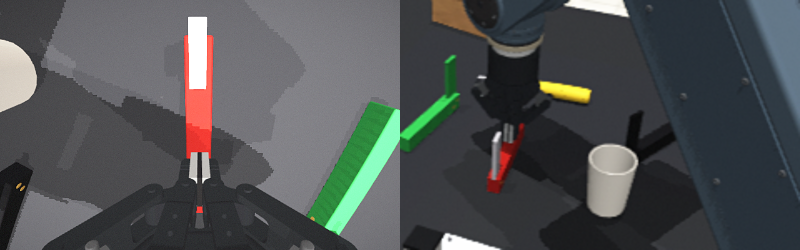

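```bash
python3 - <<'E'
from h import *
s=manip.observe();im,d=manip.get_image("wrist")
P,uv=wpts(s,d,False);C=im[uv[:,1],uv[:,0]].astype(int)
print(manip.get_calibration("wrist")["T_tool_cam"])
for u in(310,316,320,324,330):
  for v in range(230,350,8):
    i=np.nonzero((uv==[u,v]).all(1))[0]
    if len(i): print(u,v,C[i[0]],P[i[0]].round(1))
im2,d2=manip.get_image("side")
save("s2.png",cv2.resize(im2[100:200,320:440],(720,600),interpolation=cv2.INTER_NEAREST))
Q,uv=pts("side",d2,np.ones(d2.shape,bool));C=im2[uv[:,1],uv[:,0]]
red=(C[:,0]>90)&(C[:,0]>2.*C[:,1])&(C[:,0]>2.*C[:,2])
n=(abs(Q[:,0]-540)<25)&(abs(Q[:,1]+257)<25)&~red&(Q[:,2]>8)
F=Q[n];
for i in np.argsort(F[:,2])[:12]: print(uv[n][i],C[n][i],F[i].round())
E
```

```text
[[ 6.99001765e-04 -9.46660558e-01 -3.22231748e-01  8.32239260e+01]
 [ 9.99999737e-01  5.98587324e-04  4.10706181e-04 -8.85487247e-01]
 [-1.95915503e-04 -3.22231950e-01  9.46660727e-01 -1.50557556e+02]
 [ 0.00000000e+00  0.00000000e+00  0.00000000e+00  1.00000000e+00]]
310 230 [232  49  46] [14.2 -5.3 -3.8]
310 238 [231  50  44] [10.2 -5.3 -4.6]
310 246 [197 192 189] [ 11.   -5.  -14.6]
310 254 [197 194 189] [ 11.2  -4.8 -22.5]
310 262 [193 192 186] [ 10.8  -4.7 -28.7]
310 270 [197 192 190] [ 11.4  -4.5 -35.9]
310 278 [195 194 188] [ 10.8  -4.3 -40.9]
310 286 [249 249 245] [ 10.8  -4.2 -46.2]
310 294 [43 45 47] [ 11.7  -4.  -52.4]
310 302 [47 52 56] [ 11.9  -3.9 -57.2]
310 310 [40 42 46] [ 12.6  -3.8 -62.3]
310 318 [44 42 46] [ 12.3  -3.7 -65.9]
310 326 [53 54 58] [  7.7  -3.8 -64.3]
310 334 [56 53 58] [ -2.4  -4.1 -56.9]
310 342 [58 58 63] [ -7.1  -4.1 -55.9]
316 230 [233  53  47] [15.4 -2.3 -6.3]
316 238 [233  53  49] [ 9.6 -2.3 -3.5]
316 246 [78 78 77] [ 11.7  -2.2 -15.9]
316 254 [78 79 77] [ 11.3  -2.1 -22.6]
316 262 [47 45 43] [ 11.   -2.1 -29.1]
316 270 [24 19 24] [ 10.8  -2.  -
[... 1945 characters left out ...]
   3.  -56.8]
330 310 [52 53 56] [ 12.1   2.9 -61.6]
330 318 [40 42 43] [ 12.8   2.7 -66.4]
330 326 [45 47 45] [ 12.8   2.6 -70.1]
330 334 [43 46 48] [  9.7   2.6 -70.2]
330 342 [48 49 57] [  6.6   2.7 -70.2]
[349 172] [58 20 21] [ 528. -254.    8.]
[351 167] [63 21 21] [ 530. -275.    9.]
[349 171] [66 16 15] [ 529. -256.    9.]
[350 169] [61 18 18] [ 529. -264.   10.]
[347 176] [62 18 18] [ 527. -232.   12.]
[348 173] [72 15 14] [ 528. -244.   12.]
[348 174] [61 17 17] [ 527. -240.   13.]
[351 166] [72 14 12] [ 529. -274.   13.]
[349 170] [74 17 16] [ 529. -255.   14.]
[347 175] [71 15 13] [ 528. -233.   15.]
[350 168] [73 16 14] [ 529. -263.   15.]
[348 172] [80 15 15] [ 529. -244.   16.]
```

View pics/s2.png

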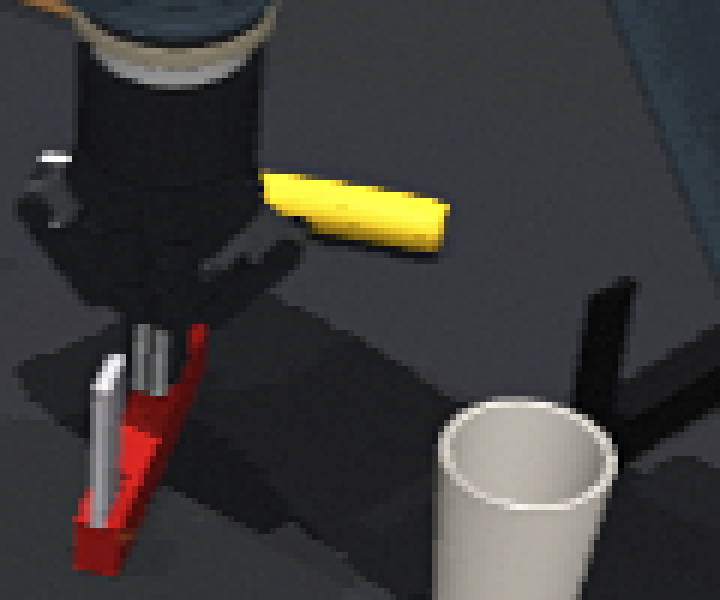

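The fingers shut about 5 mm above the stock: the pads (pixel column ~320, rows 242–286 of the wrist picture) end at tool z ≈ -10 mm, not +19, so the reported TCP lies about 29 mm ahead of the true grasp point. The square hasn't moved. I'll open, go 30 mm lower and grip again.

Emit:
step_arm(gripper=[-1,-1,-1,-1,-1,-1,-1,-1], xyz=[[0,0,0],[0,0,0],[0,0,0],[0,0,0],[0,0,0],[0,0,0],[0,0,0],[0,0,0]], roll=[0,0,0,0,0,0,0,0])

```text
time: 6.35
eef_pos: [540.3, -256.6, 24.8]
ee_rot: [180.0, -0.0, 92.8]
ft_force: [0.3, -0.5, 0.2]
gripper_width: 85.7
grip_force: 0.0
```

Emit:
step_arm(gripper=[-1,-1,-1,-1,-1,-1,-1], xyz=[[0,0,5],[0,0,5],[0,0,5],[0,0,5],[0,0,5],[0,0,5],[0,0,0]], roll=[0,0,0,0,0,0,0])

```text
time: 7.05
eef_pos: [539.9, -256.4, -6.0]
ee_rot: [-179.9, -0.0, 92.8]
ft_force: [0.9, -0.5, -0.2]
gripper_width: 85.7
grip_force: 0.0
```

Emit:
step_arm(gripper=[-0.5,0,0.3,0.6,1,1,1,1,1,1], xyz=[[0,0,0],[0,0,0],[0,0,0],[0,0,0],[0,0,0],[0,0,0],[0,0,0],[0,0,0],[0,0,0],[0,0,0]], roll=[0,0,0,0,0,0,0,0,0,0], force=80)

```text
time: 8.05
eef_pos: [540.5, -256.7, -4.8]
ee_rot: [180.0, 0.0, 92.8]
ft_force: [-1.0, -0.6, 5.6]
gripper_width: 18.7
grip_force: 79.0
```

Emit:
step_arm(gripper=[1,1,1,1,1,1,1,1,1,1], xyz=[[0,0,-5],[0,0,-10],[0,0,-10],[0,0,-10],[0,0,-10],[0,0,-10],[0,0,-5],[0,0,0],[0,0,0],[0,0,0]], roll=[0,0,0,0,0,0,0,2.7,3,0])

```text
time: 9.05
eef_pos: [540.2, -256.5, 54.9]
ee_rot: [-180.0, -0.0, 87.1]
ft_force: [-0.7, 0.7, -2.3]
gripper_width: 18.4
grip_force: 78.2
```

Emit:
step_arm(gripper=[1,1,1,1,1,1,1,1,1,1], xyz=[[15,-2,0],[30,-4,0],[35,-6,0],[35,-6,0],[35,-6,0],[35,-6,0],[35,-6,0],[28,-3,0],[15,-1,0],[0,0,0]], roll=[0,0,0,0,0,0,0,0,0,0])

```text
time: 10.05
eef_pos: [513.3, 9.9, 54.8]
ee_rot: [-180.0, -0.0, 87.3]
ft_force: [-0.6, -0.7, -2.8]
gripper_width: 18.7
grip_force: 78.3
```

Emit:
step_arm(gripper=[1,1], xyz=[[0,0,0],[0,0,0]], roll=[0,0])

```text
time: 10.25
eef_pos: [513.7, 7.3, 54.8]
ee_rot: [180.0, 0.0, 87.1]
ft_force: [-0.3, 1.0, -2.6]
gripper_width: 18.5
grip_force: 78.3
```

```bash
cat > look.py <<'E'
from h import *
import sys
s=manip.observe();im,d=manip.get_image("wrist");save(sys.argv[1],im)
P,uv=wpts(s,d);C=im[uv[:,1],uv[:,0]].astype(int)
red=(C[:,0]>90)&(C[:,0]>2*C[:,1])&(C[:,0]>2*C[:,2])
c=np.array([520.2,133.4,14]);e=np.array([.0505,.9987,0]);f=np.array([-.9987,.0505,0])
L=(P-c)@np.c_[e,f,[0,0,1]]   # corner frame
print("eef",s["eef_pos"].round(1),s["ee_rot"].round(2),"ft",s["ft_force"].round(1),"grip",s["grip_force"].round(),s["gripper_width"].round(1))
def rep(n,m):
    Q=L[m]
    if len(Q)>15: print(n,len(Q),"min",np.percentile(Q,2,axis=0).round(1),"med",np.median(Q,0).round(1),"max",np.percentile(Q,98,axis=0).round(1),"rect",np.round(np.r_[cv2.minAreaRect(Q[:,:2].astype(np.float32))],1) if False else [np.round(x,1) for x in cv2.minAreaRect(Q[:,:2].astype(np.float32))])
rep("red",red&(abs(L[:,1])<40))
zt=np.median(L[red][:,2])
st=red&(abs(L[:,2]-zt)<3)
Q=L[st]; A=np.c_[Q[:,:2],np.ones(len(Q))]; co=np.linalg.lstsq(A,Q[:,2],rcond=None)[0]; print("stock top slope x,y",co[:2].round(4),"z at",zt.round(1))
rep("stocktop",st)
rep("plate",(C.min(1)>150)&(abs(L[:,2])<5)&(abs(L[:,0]+60)<150)&(abs(L[:,1])<70))
blue=(C[:,2]>C[:,0]*1.6)&(C[:,2]>60)
rep("foot",blue&(abs(L[:,1])<40)&(L[:,2]>-2)&(L[:,2]<40)&(abs(L[:,0]-20)<50))
for z in range(30,180,20):
    rep("x band z%d"%z,(abs(L[:,2]-z)<8)&(abs(L[:,1])<25)&(abs(L[:,0])<30)&~red)
np.savez("last.npz",L=L,uv=uv,C=C)
E
python3 look.py w3.png
```

```text
Traceback (most recent call last):
  File "look.py", line 8, in <module>
    print("eef",s["eef_pos"].round(1),s["ee_rot"].round(2),"ft",s["ft_force"].round(1),"grip",s["grip_force"].round(),s["gripper_width"].round(1))
                                                                                              ^^^^^^^^^^^^^^^^^^^^^
AttributeError: 'float' object has no attribute 'round'
```

View pics/w3.png

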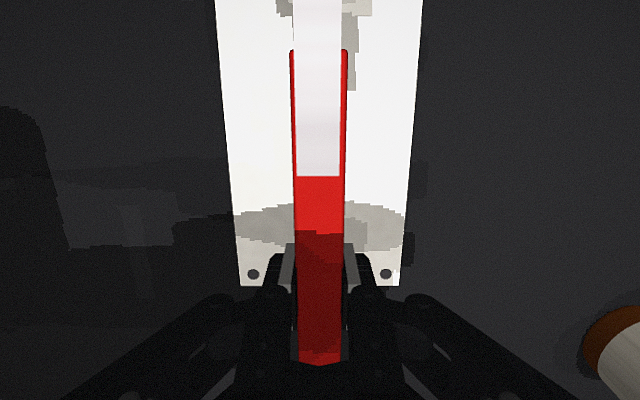

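The wrist view shows the square gripped straight at column 320, over the plate (columns 217–422 at the top). The mast is above the picture's upper edge.

```bash
sed -i 's/s\["grip_force"\].round(),s\["gripper_width"\].round(1)/round(s["grip_force"]),round(float(s["gripper_width"]),1)/' look.py; python3 look.py w4.png; python3 - <<'E'
from h import *
# side/top check of the held square and of the mast, in corner frame
c=np.array([520.2,133.4,14]);M=np.array([[.0505,.9987,0],[-.9987,.0505,0],[0,0,1]]).T
for n in("top","side"):
    im,d=manip.get_image(n);P,uv=pts(n,d,np.ones(d.shape,bool));C=im[uv[:,1],uv[:,0]].astype(int);L=(P-c)@M
    red=(C[:,0]>70)&(C[:,0]>2*C[:,1])&(C[:,0]>2*C[:,2])&(abs(L[:,1])<40)&(abs(L[:,0]+100)<130)
    print(n,"red",red.sum(),np.percentile(L[red],[1,50,99],axis=0).round(1).tolist())
    W=L[(C.min(1)>180)&(abs(L[:,2])<4)&(abs(L[:,0]+50)<150)&(abs(L[:,1])<70)]
    print("plate",[np.round(x,1) for x in cv2.minAreaRect(W[:,:2].astype(np.float32))])
    for z in(50,80,110,140,165):
        q=L[(abs(L[:,2]-z)<8)&(abs(L[:,1])<26)&(L[:,0]>-35)&(L[:,0]<60)]
        if len(q)>8: print(z,len(q),np.percentile(q,[3,50,97],axis=0).round(1).tolist())
E
```

```text
eef [513.7   7.3  54.8] [179.99   0.    87.05] ft [ 0.1 -1.6 -3.4] grip 78 18.7
red 8828 min [-164.1   -8.3   73.7] med [-102.7    0.5   75. ] max [-37.6  10.4  76.1] rect [array([-100. ,   -1.9]), array([136.4,  25.4]), np.float64(0.4)]
stock top slope x,y [-0.003   0.0017] z at 75.0
stocktop 8825 min [-164.1   -8.3   73.7] med [-102.7    0.5   75. ] max [-37.6  10.4  76.1] rect [array([-100. ,    1.1]), array([136.4,  19.8]), np.float64(0.1)]
plate 32603 min [-1.609e+02 -5.210e+01  1.000e-01] med [-59.1 -16.    1.5] max [-2.5 54.3  2.8] rect [array([-87.3,   1.2]), array([175. , 110.4]), np.float64(0.1)]
top red 44 [[-192.3, -8.9, 54.7], [-179.9, 1.0, 72.7], [-174.9, 22.3, 305.7]]
plate [array([-55.4,  -1.5]), array([106.7, 238.1]), np.float64(89.9)]
165 464 [[21.4, -24.3, 162.1], [37.0, 1.0, 168.2], [49.3, 23.8, 171.0]]
side red 348 [[-145.6, -8.9, 51.6], [-86.3, 5.3, 74.0], [-30.4, 12.0, 103.6]]
plate [array([-53.7,   1.4]), array([111.1, 241.6]), np.float64(89.7)]
50 127 [[-32.1, -13.7, 42.2], [30.8, 8.6, 50.3], [33.8, 17.5, 57.5]]
80 115 [[0.6, -12.8, 72.3], [29.0, 7.8, 79.6], [32.5, 17.5, 87.8]]
110 53 [[13.9, -11.5, 102.3], [27.3, 12.7, 105.8], [29.9, 17.5, 116.6]]
140 66 [[-8.3, -19.1, 133.5], [52.8, 14.1, 143.8], [54.7, 23.7, 147.8]]
165 499 [[1.7, -21.0, 158.6], [40.7, 4.6, 169.1], [54.0, 25.4, 172.1]]
```

Emit:
step_arm(gripper=[1,1,1,1,1,1,1,1,1], xyz=[[0,0,6],[0,0,8],[0,0,8],[0,0,8],[0,0,6],[0,0,4],[0,0,3],[0,0,0],[0,0,0]], roll=[0,0,0,0,0,0,0,0,0], force=100)

```text
time: 11.35
eef_pos: [513.7, 8.1, 11.9]
ee_rot: [180.0, -0.0, 87.1]
ft_force: [-0.0, -0.7, -2.2]
gripper_width: 17.9
grip_force: 101.4
```

Emit:
step_arm(gripper=[1,1,1], xyz=[[0,0,1.5],[0,0,0],[0,0,0]], roll=[0,0,0])

```text
time: 11.65
eef_pos: [513.7, 8.1, 10.4]
ee_rot: [180.0, -0.0, 87.1]
ft_force: [0.0, -0.1, -3.7]
gripper_width: 18.3
grip_force: 101.4
```

Emit:
step_arm(gripper=[1,1,1], xyz=[[0,0,0.7],[0,0,0],[0,0,0]], roll=[0,0,0])

```text
time: 11.95
eef_pos: [513.6, 8.1, 9.6]
ee_rot: [-180.0, 0.0, 87.1]
ft_force: [-0.2, 0.3, -3.3]
gripper_width: 18.5
grip_force: 101.4
```

Emit:
step_arm(gripper=[1,1,1], xyz=[[0,0,0.5],[0,0,0],[0,0,0]], roll=[0,0,0])

```text
time: 12.25
eef_pos: [513.7, 8.1, 9.3]
ee_rot: [180.0, -0.0, 87.1]
ft_force: [-1.0, -0.8, 1.0]
gripper_width: 18.3
grip_force: 102.3
```

Emit:
step_arm(gripper=[1,1,1], xyz=[[0,0,0.4],[0,0,0],[0,0,0]], roll=[0,0,0])

```text
time: 12.55
eef_pos: [513.7, 8.1, 9.2]
ee_rot: [180.0, 0.0, 87.1]
ft_force: [-3.6, 0.4, 8.2]
gripper_width: 18.3
grip_force: 103.6
```

Emit:
step_arm(gripper=[1,1,1], xyz=[[0,0,0.4],[0,0,0],[0,0,0]], roll=[0,0,0])

```text
time: 12.85
eef_pos: [513.7, 8.1, 9.2]
ee_rot: [180.0, 0.0, 87.1]
ft_force: [-5.8, -1.1, 15.2]
gripper_width: 18.1
grip_force: 104.5
```

Emit:
step_arm(gripper=[1,1,1,1,1,1,1], xyz=[[0,0,-0.5],[3,0,0],[4,0,0],[4,0,0],[4,0,0],[3,0,0],[0,0,0]], roll=[0,0,0,0,0,0,0])

```text
time: 13.55
eef_pos: [515.3, 26.4, 9.2]
ee_rot: [179.9, -0.0, 87.1]
ft_force: [-0.2, 0.4, 5.5]
gripper_width: 18.3
grip_force: 102.9
```

Emit:
step_arm(gripper=[1,1,1,1,1], xyz=[[1,0,0],[1,0,0],[1,0,0],[1,0,0],[0,0,0]], roll=[0,0,0,0,0])

```text
time: 14.05
eef_pos: [515.5, 30.0, 9.2]
ee_rot: [179.9, 0.0, 87.1]
ft_force: [-1.1, -2.7, 7.0]
gripper_width: 18.2
grip_force: 102.9
```

```bash
python3 look.py w5.png | grep -v band; python3 -c "
from h import *
s=manip.observe();print(s['ft_force'],s['ft_torque'])
im,d=manip.get_image('side');save('s5.png',cv2.resize(im[190:330,240:400],None,fx=4,fy=4))"
```

```text
eef [515.5  30.    9.2] [1.799e+02 1.000e-02 8.711e+01] ft [-1.1 -2.7  7. ] grip 103 18.2
red 8335 min [-141.6   -8.8   28.2] med [-81.5  -0.5  29.4] max [-17.7   9.6  30.5] rect [array([-77.3,   0.4]), array([136. ,  19.6]), np.float64(0.2)]
stock top slope x,y [-0.      0.0019] z at 29.4
stocktop 8335 min [-141.6   -8.8   28.2] med [-81.5  -0.5  29.4] max [-17.7   9.6  30.5] rect [array([-77.3,   0.4]), array([136. ,  19.6]), np.float64(0.2)]
plate 43201 min [-1.208e+02 -5.200e+01  1.000e-01] med [-38.3 -14.9   1.4] max [ 9.6 54.2  2.8] rect [array([-79.6,   1. ]), array([185.1, 110.4]), np.float64(0.3)]
foot 121 min [  0.2 -20.2  23.6] med [  1.2 -17.5  25.5] max [ 3.1 22.5 26.8] rect [array([1.6, 3.6]), array([48.,  5.]), np.float64(88.3)]
[ 0.3656299  -4.00902689  6.45401446] [-0.44620881  0.11494243  0.01508332]
```

View pics/s5.png

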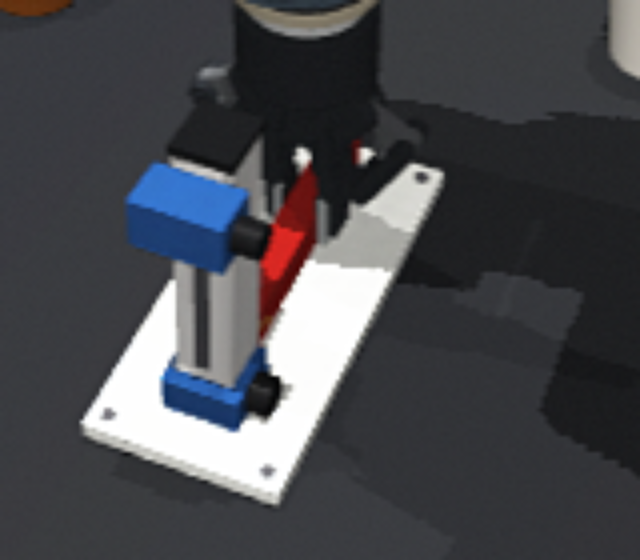

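Emit:
step_arm(gripper=[1,1,1,1,1,1,1,1], xyz=[[1,0,0.2],[1,0,0],[1,0,0],[1,0,0],[1,0,0],[1,0,0],[1,0,0],[0,0,0]], roll=[0,0,0,0,0,0,0,0], force=120)

```text
time: 14.95
eef_pos: [516.1, 36.7, 9.3]
ee_rot: [179.9, 0.0, 87.1]
ft_force: [-0.1, -7.0, 8.6]
gripper_width: 18.1
grip_force: 117.1
```

Emit:
step_arm(gripper=[1,1,1], xyz=[[0.5,0,0],[0.5,0,0],[0,0,0]], roll=[0,0,0])

```text
time: 15.25
eef_pos: [516.2, 37.5, 9.3]
ee_rot: [179.9, 0.0, 87.1]
ft_force: [-1.0, -7.0, 8.0]
gripper_width: 18.0
grip_force: 117.1
```

Emit:
step_arm(gripper=[1,1,1], xyz=[[0.5,0,0],[0,0,0],[0,0,0]], roll=[0,0,0])

```text
time: 15.55
eef_pos: [516.2, 38.0, 9.3]
ee_rot: [179.9, 0.0, 87.1]
ft_force: [-0.0, -7.5, 8.7]
gripper_width: 17.9
grip_force: 117.1
```

Emit:
step_arm(gripper=[1,1,1], xyz=[[0.5,0,0],[0,0,0],[0,0,0]], roll=[0,0,0])

```text
time: 15.85
eef_pos: [516.2, 38.5, 9.3]
ee_rot: [179.9, 0.0, 87.1]
ft_force: [0.0, -9.1, 8.6]
gripper_width: 18.1
grip_force: 117.1
```

Emit:
step_arm(gripper=[1,1,1], xyz=[[0.5,0,0],[0,0,0],[0,0,0]], roll=[0,0,0])

```text
time: 16.15
eef_pos: [516.2, 38.7, 9.3]
ee_rot: [179.9, 0.1, 87.1]
ft_force: [-0.8, -11.1, 8.5]
gripper_width: 18.1
grip_force: 117.2
```

Emit:
step_arm(gripper=[1,1,1], xyz=[[0.5,0,0],[0,0,0],[0,0,0]], roll=[0,0,0])

```text
time: 16.45
eef_pos: [516.2, 38.8, 9.3]
ee_rot: [179.9, 0.1, 87.1]
ft_force: [-0.6, -15.9, 10.3]
gripper_width: 18.2
grip_force: 117.2
```

Emit:
step_arm(gripper=[1,1,1], xyz=[[0,0,0.2],[0,0,0],[0,0,0]], roll=[0,0,0])

```text
time: 16.75
eef_pos: [516.2, 38.8, 9.3]
ee_rot: [179.9, 0.1, 87.1]
ft_force: [-1.7, -15.9, 12.3]
gripper_width: 18.2
grip_force: 117.8
```

```bash
python3 look.py w6.png | grep -v band; python3 - <<'E'
from h import *
s=manip.observe();print(s['ft_force'].round(1),s['ft_torque'].round(2))
c=np.array([518.,133.4,14]);M=np.array([[.0505,.9987,0],[-.9987,.0505,0],[0,0,1]]).T
im,d=manip.get_image("side");P,uv=pts("side",d,np.ones(d.shape,bool));L=(P-c)@M
# slope of the mast's visible faces: fit far (+x) face and the free edge, band by band
C=im[uv[:,1],uv[:,0]].astype(int)
g=(np.ptp(C,axis=1)<25)&(C.max(1)>90)&(abs(L[:,1])<22)&(L[:,0]>-5)&(L[:,0]<50)&(L[:,2]>32)&(L[:,2]<118)
far=g&(L[:,1]<13)&(L[:,0]>20); q=L[far]
print(len(q),"far face dx/dz",np.polyfit(q[:,2],q[:,0],1))
cp=(L[:,2]>150)&(L[:,2]<175)&(abs(L[:,1])<20)&(L[:,0]>-30)&(L[:,0]<60)&(C.max(1)<70)
print("cap",np.percentile(L[cp],[2,50,98],axis=0).round(1).tolist())
save('s6.png',cv2.resize(im[190:330,240:400],None,fx=4,fy=4))
d0=np.load("side_d.npy");i0=np.load("side_i.npy");P,uv=pts("side",d0,np.ones(d.shape,bool));L=(P-c)@M;C=i0[uv[:,1],uv[:,0]].astype(int)
g=(np.ptp(C,axis=1)<25)&(C.max(1)>90)&(abs(L[:,1])<22)&(L[:,0]>-5)&(L[:,0]<50)&(L[:,2]>32)&(L[:,2]<118)
q=L[g&(L[:,1]<13)&(L[:,0]>20)];print("start",len(q),np.polyfit(q[:,2],q[:,0],1))
E
```

```text
eef [516.2  38.8   9.3] [1.7988e+02 9.0000e-02 8.7130e+01] ft [ -1.7 -15.9  12.3] grip 118 18.2
red 8176 min [-133.    -9.    28.2] med [-72.9  -0.5  29.4] max [-11.5   9.4  30.5] rect [array([-69.2,   0.2]), array([136.7,  19.6]), np.float64(0.2)]
stock top slope x,y [-0.0005  0.002 ] z at 29.4
stocktop 8176 min [-133.    -9.    28.2] med [-72.9  -0.5  29.4] max [-11.5   9.4  30.5] rect [array([-69.2,   0.2]), array([136.7,  19.6]), np.float64(0.2)]
plate 40964 min [-1.148e+02 -5.210e+01  1.000e-01] med [-32.6 -14.9   1.4] max [16.6 54.3  2.7] rect [array([-77.1,   1.2]), array([197.3, 110.4]), np.float64(0.1)]
foot 233 min [  0.1 -20.2  23.9] med [  1.4 -15.1  25.3] max [ 3.7 22.8 26.8] rect [array([1.8, 1.2]), array([ 4.5, 43.4]), np.float64(1.0)]
[ -2.3 -15.   11.5] [-2.37  0.33  0.04]
216 far face dx/dz [-2.24949239e-03  3.44451964e+01]
cap [[-0.4, -14.1, 154.1], [1.7, 13.9, 163.2], [34.5, 15.1, 174.8]]
start 282 [-0.06973263 35.16006132]
```

View pics/s6.png

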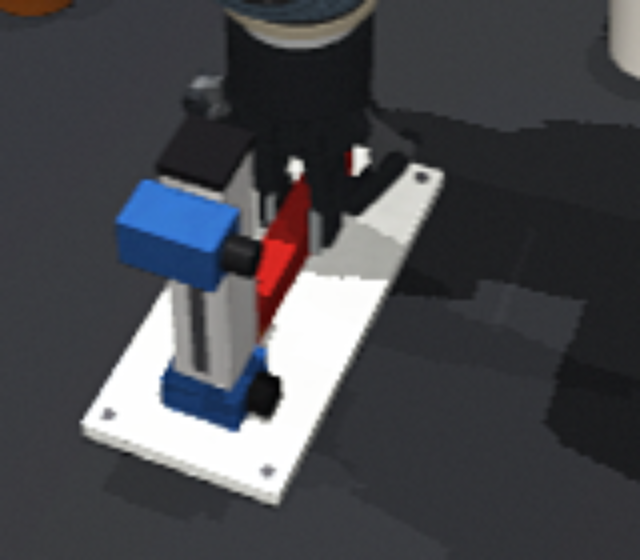

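View pics/w6.png

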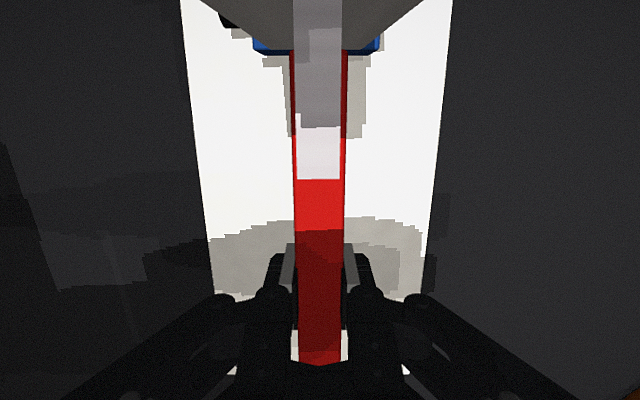

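The mast now stands upright (slope -0.002). The stock lies flat and centred (column 320) against the blue foot's near face (row ~50), with steady push and down forces. I'll let it settle briefly, then hand it in.

Emit:
step_arm(gripper=[1,1,1,1,1,1,1,1,1,1], xyz=[[0,0,0],[0,0,0],[0,0,0],[0,0,0],[0,0,0],[0,0,0],[0,0,0],[0,0,0],[0,0,0],[0,0,0]], roll=[0,0,0,0,0,0,0,0,0,0])

```text
time: 17.85
eef_pos: [516.2, 38.8, 9.3]
ee_rot: [179.9, 0.1, 87.1]
ft_force: [-1.9, -16.3, 11.8]
gripper_width: 18.3
grip_force: 117.8
```

```bash
python3 -c "
from bench import manip
s=manip.observe();print(s['ft_force'],s['eef_pos'])
print(manip.sign_off())"
```

```text
[ -1.87824201 -16.3279661   11.79233531] [516.23130195  38.76087318   9.27059588]
the job is handed in; nothing more can be done
None
```

I handed the job in at about 18 s with the square still gripped, flat on the plate and pressed against foot and mast (about 16 N forward, 12 N down) and the mast measured upright to about 0.002 rad; the sign-off returned no verdict.

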